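Lift a drying specimen carrier on a fork and hold it up level

TASK

The polished specimens must be held up for inspection without being touched: take the C-shaped steel lifting fork by its blue handle, slide its flat blade into the gap under the aluminium specimen carrier, in line with the stand's rails, until the handle stands over the middle of the carrier, then lift the carrier on the fork about 10 cm clear of its stand. The program finishes while still holding it up there, steady and level, with both specimens in their pockets. Do not touch the carrier or the specimens with the gripper or arm, do not tip them, and leave everything else on the bench where it is.

Things in the scene. Friction and masses are not known exactly. Their poses are not given: they have to be found in the camera images.
- fork_handle (a point): Centre of the upright blue handle (24 x 24 mm square, 52 mm tall) of the loose C-shaped steel lifting fork, 0.2 to 0.3 kg, standing on its blade on the bench, left or right. z up, +x the way the blade tip points. This point is 99 mm above the blade's underside; the handle stands on a top arm whose upper face is 26 mm below this point
- fork: The same fork; origin on the blade's underside straight below the handle, same axes. Blade 5 mm thick, 50 mm wide, tip at x = +51 mm. Spine (30 mm wide) joins blade and top arm behind the handle, its front face at x = -53 mm, back at -65 mm. Top arm 30 mm wide, 12 mm thick, x -65 to +15 mm, underside 61 mm above the origin: 56 mm clear between blade and arm
- stand_gap (a point): Centre of the gap under the carrier in the fixed drying stand, 17 mm above the bench over the stand's centre. The gap is 70 mm wide and 26 mm high (4 to 30 mm above the bench), open at front and back. z up; x runs along the rails from the open front (robot's side) to the back: slide the blade in along +x. A blade underside 14 mm above the bench runs mid-gap
- stand: The same fixed stand; origin under its centre on the bench, same axes. Dark base plate 104 x 104 x 4 mm with two white rails along x, 104 mm long, 15 mm wide, inner faces 70 mm apart, tops 30 mm above the bench; at the back end (+x) of each rail a small blue stop, 8 mm high, 2 mm or more behind the carrier's edge
- carrier_center (a point): Centre of the loose aluminium specimen carrier, a plate 84 mm (x, along the rails) x 96 mm (y) x 12 mm, 0.16 to 0.26 kg, lying across the rails with its underside 30 mm above the bench; this point starts 36 mm above the bench within 4 mm of the stand's centre. z up. Two round pockets 32 mm wide, 6 mm deep, at y = -23 and +23 mm hold the specimens, which rise 14 mm above the plate
- carrier: The same carrier; origin at the centre of its underside
- specimen_red_center (a point): Centre of the loose red resin specimen, 30 mm in diameter, 20 mm high, in the carrier's pocket at -y; 10 mm above the carrier's centre
- specimen_red: The same red specimen; origin at the centre of its underside
- specimen_green_center (a point): Centre of the loose green resin specimen, 30 mm in diameter, 20 mm high, in the carrier's pocket at +y; 10 mm above the carrier's centre
- specimen_green: The same green specimen; origin at the centre of its underside
- spare_mount_center (a point): Bystander: a loose amber resin specimen mount with a copper-coloured spot, 30 mm in diameter, 20 mm high, lying on the bench between the two work places. This point is its centre
- bottle_center (a point): Bystander: white bottle with blue cap, 50 mm in diameter, 110 mm high, towards the far edge of the bench. This point is its centre
- paste_jar_center (a point): Bystander: low white jar with yellow cap, 52 mm in diameter, 45 mm high, on the right. This point is its centre
- dish_center (a point): Bystander: shallow white ceramic dish, 90 mm in diameter, 18 mm high, on the left. This point is its centre
- sample_box_center (a point): Bystander: flat grey closed box, 90 x 70 x 30 mm, towards the far edge. This point is its centre
Mind the look-alikes: they are no part of the job. What is shaped like the fork but orange is not meant. What is shaped like the stand but yellow is not meant.

How it is judged (in metres and radians):
On the way, in this order (a step that is already met when the one before it is completed fails the run):
1. the held fork's blade is in the gap, the handle over the carrier's middle (within 13 mm along and across, in line within 0.2 rad), the carrier still resting on the stand (x of carrier_center in the frame of fork_handle between -0.013 and 0.013 m and y of carrier_center in the frame of fork_handle between -0.013 and 0.013 m and angle between the x axis of carrier_center and the x axis of fork_handle, either way round below 0.2 rad and height (world z) of fork below 0.03 m and contact force between carrier and stand above 0.1 N and contact force between the fingers and fork above 1 N), for 0.1 s.
2. the carrier has been lifted off the stand on the fork's blade (height (world z) of carrier_center above 0.066 m and contact force between carrier and stand below 0.05 N and contact force between carrier and fork above 0.5 N), for 0.1 s.
At the end, for the whole second after the job is handed in: Gripper holds the fork, whose blade alone carries the carrier: centre over 106 mm above the bench, level within 0.1 rad, under 20 mm/s and 0.1 rad/s; handle over its middle within 13 mm along and across, in line within 0.2 rad; both specimens in their pockets; stand untouched (x of carrier_center in the frame of fork_handle between -0.013 and 0.013 m and y of carrier_center in the frame of fork_handle between -0.013 and 0.013 m and angle between the x axis of carrier_center and the x axis of fork_handle, either way round below 0.2 rad and height (world z) of carrier_center above 0.106 m and height (world z) of fork above 0.08 m and angle between carrier_center's own z axis and vertical below 0.1 rad and linear speed of carrier below 0.02 m/s and angular speed of carrier below 0.1 rad/s and contact force between carrier and fork above 0.5 N and contact force between each of carrier, fork and stand below 0.05 N and contact force between the fingers and fork above 1 N and horizontal distance between each of specimen_red_center, specimen_green_center and carrier_center below 0.03 m and z of specimen_red_center in the frame of carrier_center between 0.006 and 0.014 m and z of specimen_green_center in the frame of carrier_center between 0.006 and 0.014 m); the arm keeps its last pose, push and grip.
It fails at once if the gripper or arm touches the carrier or a specimen (contact force between any of the fingers, the arm and carrier above 0.5 N or contact force between any of the fingers, the arm and specimen_red above 0.5 N or contact force between any of the fingers, the arm and specimen_green above 0.5 N).
It fails at once if the carrier is tipped by more than 0.25 rad (angle between carrier_center's own z axis and vertical above 0.25 rad).
It fails at once if another thing on the bench is moved by more than 30 mm (distance of any of spare_mount_center, bottle_center, paste_jar_center, dish_center, sample_box_center from where it was at the start of the episode above 0.03 m).
It also fails if it takes over 51 s, if anything falls off the work surface, if the arm or the gripper's body presses on something with over 40 N, if the wrist force passes 120 N, or if a joint passes its speed limit or range.

ROBOT

A 6-joint arm with a two-finger parallel gripper is mounted at the origin on the work surface. World frame = base frame: x ahead of the robot, y to its left, z up, the work surface at z = 0. Lengths are in mm, angles in degrees, forces in N, time in s.
With the tool pointing down it reaches from about 325 to 925 mm from the base axis. Payload 3.1 kg.
Tool frame: the origin (TCP) lies at the very end of the fingers, on their centre line; the grasp point (between the pads) lies grasp_offset behind it (grasp_offset is the distance from the TCP to the grasp point, in mm); z points along the fingers, x is the direction in which the jaws open and shut, and the axes are right-handed (so a half turn about z gives the same grasp; the last joint's range is limited). The gripper opens to 85 mm and grips with 20 to 120 N. Pads are 22 mm wide; open, the fingers measure 114 mm over their backs; the gripper's body (76 mm by 85 mm) begins 54 mm behind the grasp point. The pads swing forward as they close: fully open they stand 13 mm farther back than shut.
Start: joints at [-74.954, 12.427, 92.441, -0, 75.132, -6.429], TCP at [228.826, -581.617, 231.3] pointing down, gripper open.
Joint ranges: [-157.48, 157.48], [-44.54, 120.13], [17.64, 146.25], [-64.5, 244.5], [7.68, 150.69], [-147.95, 147.95]. Speed limits (degrees/s): [159.86, 159.86, 180, 180, 180, 180].

INTERFACE

Orientations are given as [roll, pitch, yaw] about the fixed x, y, z axes, in that order (R = Rz(yaw) Ry(pitch) Rx(roll)).
In Python, from station import * gives the robot as it stands. Calls block until the motion is done:
- goto(position, orientation): joint-space move of the TCP to a pose.
- move_l(position, attitude=None, speed=150): straight line of the TCP; attitude=None keeps the orientation; speed is the mean speed in mm/s.
- move_j(angles): joint-space move.
- grip(opening, squeeze=None): finger opening in mm; squeeze is the grip in N (None keeps the last); returns when the fingers have stopped.
- wait(seconds).
- solve_ik(position, orientation): joint angles nearest the present ones, or None.
- get_obs(): the state.
- get_image(name): name is "scene" or "top" or "wrist"; returns the picture (420x560x3 uint8, red, green, blue); there is no depth.
- get_calibration(name): a dict with "fx", "fy", "cx", "cy" (pixels), "R" (3x3) and "t" (3): a world point X has camera coordinates R X + t; the wrist camera has in their place "mount" (4x4, takes a point from camera to tool coordinates, whose origin is the TCP and whose axes are the tool frame's). Camera axes: x right, y down, z forward; pixel columns grow to the right and rows downward; lengths in mm; the calibration is good to about 2 mm. A picture is of the moment at which its call begins: read the wrist's pose just before it. get_calibration takes no time and is no camera call.
A pose or a line that the arm cannot do raises Unreachable and nothing moves.
- sign_off(): hands the job in, once; it reports no verdict.
Trained networks look in the newest picture that a camera, given by its name, has taken for a name from the list of things; names that differ only in an ending like _2 or _b are one class to them, and where a whole thing is asked for, a point or a joint stands for the part that bears it (a point fixed in the world has none). Each returns a list of dicts, best first, with "score" (0 to 1); they miss things now and then, are a little off and sometimes report something else, mostly with a low value. They report only what shows in the picture. A call takes as long as a camera call. They do not tell look-alikes from the thing itself.
- spot_in(name, camera): "extent" ([centre column, centre row, width, height] in pixels, round what is visible of it).
- regions_of(name, camera): "region" (420x560 bool, what is visible of it) and "extent" ([centre column, centre row, width, height] in pixels, round what is visible of it).
The state is a dict: "t": time; "joint_pos": joint angles; "qvel": joint speeds; "effort": joint torques, N m; "tcp_pos": TCP position; "ee_rot": TCP orientation; "wrist_force": force on the tool from outside, world axes, zero at the start; "moment": the same for the moment, N m; "grip_width": finger opening in mm.
Only numpy, scipy, OpenCV 4.12 (cv2) and the standard library are available. Lean on these libraries where they do the work, as an engineer would, in place of code of your own. Each camera call takes 0.05 s, during which the arm holds its last target. There are 200 camera calls.

## Working session

There is one attempt and no reset: what is moved stays moved. The work goes in short steps, each a Python script; the robot and the scene stay as the last script left them, time stands still between calls to the robot, and variables do not carry over. Pictures are saved under pics/ and viewed, about 8 in all and at most 12, crops included, and the job is handed in when it is done.

```bash
mkdir -p pics; ls
cat > h.py <<'E'
from station import *
import numpy as np, cv2
def save(n,im): cv2.imwrite('pics/'+n+'.png',cv2.cvtColor(im,cv2.COLOR_RGB2BGR))
E
python3 - <<'E'
from h import *
print(get_obs())
a=get_image('scene');b=get_image('top')
save('scene0',a);save('top0',b)
for c in('scene','top'):
  k=get_calibration(c);print(c,k)
  for n in('fork_handle','fork','stand','carrier','specimen_red','specimen_green','spare_mount_center'):
    print(n,[(np.round(d['extent'],1).tolist(),round(d['score'],2)) for d in spot_in(n,c)][:4])
print(get_calibration('wrist'))
try: print(grasp_offset)
except Exception as e: print(e)
E
```

```text
pics
{'t': 0.0, 'joint_pos': array([-7.49562479e+01,  1.24768127e+01,  9.25281538e+01,  2.19809365e-03,
        7.51310748e+01, -6.42952676e+00]), 'qvel': array([ 0.03737047,  0.04294318, -0.09143288, -0.04800978, -0.08069129,
       -0.03047942]), 'effort': array([-1.07923190e-04, -3.96853495e+01, -3.03855765e+01, -2.78329035e-04,
        9.78711963e-03, -9.11188948e-06]), 'tcp_pos': array([ 228.60361374, -580.82752359,  229.97062381]), 'ee_rot': array([-1.79982656e+02,  1.34947868e-01, -6.85272673e+01]), 'wrist_force': array([-0.30367853,  0.46175322, -0.36360044]), 'moment': array([-0.02288683, -0.0075494 , -0.01628957]), 'grip_width': 85.4625611368658}
scene {'fx': 525.1750435548972, 'fy': 525.1750435548972, 'cx': 280.5490894069391, 'cy': 205.60177581770495, 'R': array([[-0.25978238,  0.96565364, -0.00511554],
       [ 0.58927777,  0.15432768, -0.79305402],
       [-0.76502603, -0.20903594, -0.60912984]]), 't': array([ 175.76444984, -304.04238634, 1856.44393347])}
fork_handle [([368.5, 223.9, 22.7, 52.6], 0.77), ([376.4, 185.2, 29.7, 52.1], 0.77)]
fork [([378.3, 181.1, 18.2, 43.7
[... 1064 characters left out ...]
([364.3, 233.3, 44.8, 40.0], 0.61), ([375.1, 231.6, 18.8, 11.1], 0.57)]
specimen_red [([375.5, 231.9, 17.2, 11.5], 0.63)]
specimen_green [([355.3, 230.6, 9.2, 11.2], 0.7)]
spare_mount_center [([288.3, 236.8, 13.2, 14.7], 0.4)]
{'fx': 297.04409453269164, 'fy': 297.04409453269164, 'cx': 277.8020107632379, 'cy': 207.43438668050374, 'mount': array([[ 9.99999941e-01,  3.09964161e-04,  1.46431022e-04,
         1.04200556e-01],
       [-3.39476496e-04,  9.54823362e-01,  2.97173741e-01,
        -7.43474415e+01],
       [-4.77025511e-05, -2.97173773e-01,  9.54823411e-01,
        -1.42289655e+02],
       [ 0.00000000e+00,  0.00000000e+00,  0.00000000e+00,
         1.00000000e+00]])}
18.700000000000003
```

Run:
```python
import cv2,numpy as np
a=cv2.imread('pics/scene0.png')[150:270,170:430];b=cv2.imread('pics/top0.png')[170:330,150:420]
a=cv2.resize(a,(650,300),interpolation=cv2.INTER_CUBIC);b=cv2.resize(b[:120*10//8],None,fx=650/270,fy=650/270,interpolation=cv2.INTER_CUBIC)[:300+0]
b2=cv2.resize(cv2.imread('pics/top0.png')[190:315,150:420],(650,300),interpolation=cv2.INTER_CUBIC)
cv2.imwrite('pics/m0.png',np.vstack([a,b2]))
```

```text
(no output)
```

View pics/m0.png

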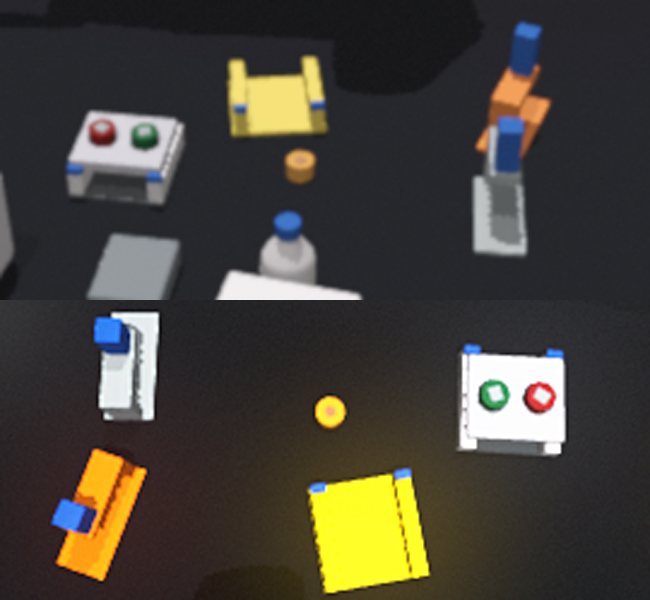

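The grey steel fork is at left in the top view: its handle is at about (196,205) and its blade tip points away from the robot. The stand and carrier are at about (363,232). The orange fork (handle ~(179,280)) and the yellow stand are the look-alikes. Next I triangulate coarsely.

```bash
cat >> h.py <<'E'
from scipy.spatial.transform import Rotation as Ro
def cam(name,obs=None):
    k=get_calibration(name)
    if name=='wrist':
        T=np.eye(4);T[:3,:3]=Ro.from_euler('xyz',obs['ee_rot'],degrees=True).as_matrix();T[:3,3]=obs['tcp_pos']
        W=T@np.array(k['mount']);R=W[:3,:3].T;t=-R@W[:3,3]
    else: R,t=np.array(k['R']),np.array(k['t'])
    return k,R,t
def P(c): k,R,t=c;return np.array([[k['fx'],0,k['cx']],[0,k['fy'],k['cy']],[0,0,1]])@np.c_[R,t]
def tri(cs,uvs):
    A=[]
    for c,(u,v) in zip(cs,uvs): p=P(c);A+=[u*p[2]-p[0],v*p[2]-p[1]]
    A=np.array(A);A/=np.linalg.norm(A[:,:3],axis=1)[:,None]
    X,r,_,_=np.linalg.lstsq(A[:,:3],-A[:,3],rcond=None);return X,np.sqrt(r)
def onz(c,uv,z):
    p=P(c);u,v=uv;A=np.array([u*p[2]-p[0],v*p[2]-p[1]]);return np.r_[np.linalg.solve(A[:,:2],-A[:,3]-A[:,2]*z),z]
def proj(c,X): q=P(c)@np.r_[X,1];return q[:2]/q[2]
def blue(im,amin=30):
    h=cv2.cvtColor(im,cv2.COLOR_RGB2HSV);m=cv2.inRange(h,(100,130,50),(125,255,255))
    n,l,s,c=cv2.connectedComponentsWithStats(m)
    return [(s[i,4],s[i,:4].tolist(),c[i].round(1).tolist()) for i in range(1,n) if s[i,4]>=amin],l
E
python3 - <<'E'
from h import *
for n in('scene','top'):
    im=cv2.cvtColor(cv2.imread(f'pics/{n}0.png'),cv2.COLOR_BGR2RGB);print(n,blue(im,8)[0])
s,t=cam('scene'),cam('top')
print('carrier',tri([s,t],[(219.7,207),(364.3,232.5)]))
print('red',tri([s,t],[(210.7,202.2),(374,231.9)]),'green',tri([s,t],[(227,204.5),(355.3,231)]))
print('handle', tri([s,t],[(373.5,208),(195.7,204)]))
E
```

```text
scene [(np.int32(399), [192, 0, 38, 12], [211.3, 4.9]), (np.int32(666), [431, 15, 60, 24], [460.7, 26.4]), (np.int32(120), [88, 34, 23, 7], [99.0, 37.0]), (np.int32(27), [116, 37, 7, 5], [118.7, 38.7]), (np.int32(9), [151, 40, 4, 3], [152.7, 41.0]), (np.int32(492), [160, 41, 86, 14], [203.0, 47.3]), (np.int32(381), [250, 49, 64, 13], [281.7, 55.0]), (np.int32(705), [363, 60, 112, 18], [418.5, 68.5]), (np.int32(127), [119, 68, 32, 8], [135.0, 71.7]), (np.int32(539), [479, 72, 81, 14], [519.8, 78.5]), (np.int32(362), [75, 116, 26, 21], [86.5, 124.0]), (np.int32(1313), [29, 119, 41, 46], [49.8, 142.1]), (np.int32(204), [374, 158, 13, 22], [379.6, 168.1]), (np.int32(8), [295, 191, 5, 2], [297.4, 191.6]), (np.int32(175), [369, 198, 10, 21], [373.2, 207.6]), (np.int32(20), [196, 216, 7, 3], [198.8, 217.0]), (np.int32(13), [229, 219, 5, 3], [231.0, 220.2]), (np.int32(114), [279, 234, 12, 12], [284.8, 239.3]), (np.int32(204), [252, 294, 21, 14], [262.4, 300.7]), (np.int32(211), [278, 300, 21, 13], [288.1, 305.9]), (np.int32(1324), [29, 304, 149, 42], [103.3, 325.0]), (np.int32(2267), [498, 3
[... 391 characters left out ...]
284.8, 146.0]), (np.int32(389), [403, 169, 87, 17], [445.4, 176.8]), (np.int32(194), [189, 197, 15, 15], [195.8, 204.2]), (np.int32(27), [342, 208, 8, 4], [345.7, 209.6]), (np.int32(26), [377, 210, 7, 4], [379.8, 211.6]), (np.int32(21), [314, 260, 7, 4], [316.9, 261.6]), (np.int32(20), [279, 266, 6, 4], [281.7, 267.5]), (np.int32(173), [171, 273, 19, 14], [179.9, 279.7])]
carrier (array([ 617.26904349, -183.69705744,   34.77336409]), array([0.31459825]))
red (array([ 620.03778735, -205.47934273,   48.31158422]), array([2.35412922])) green (array([ 615.36318822, -161.33713179,   45.75730314]), array([2.51665369]))
handle (array([604.91319219, 218.44473547, 101.44821769]), array([1.96160959]))
```

Run:
```python
from h import *
t=cam('top');a=onz(t,(345.7,209.6),36);b=onz(t,(379.8,211.6),36);d=b-a;print('stand yaw',np.degrees(np.arctan2(d[0],-d[1])))
for y in(0,90,180,-90,-180):
  print(y,[None if (q:=solve_ik(p,[180,0,y])) is None else q[[0,3,5]].round() for p in([605,218,81],[605,218,260],[480,-184,95],[617,-184,95],[617,-184,200])])
y=-90
goto([605,218,260],[180,0,0])
for i,p in enumerate([[605,218,260],[570,188,260]]):
    if i: move_l(p)
    wait(.3);o=get_obs();im=get_image('wrist');save(f'wf{i}',im);np.save(f'wf{i}.npy',np.r_[o['tcp_pos'],o['ee_rot']])
    print(o['t'],o['tcp_pos'],o['ee_rot'],blue(im,100)[0],[(np.round(d['extent'],1).tolist(),round(d['score'],2)) for d in spot_in('fork_handle','wrist')])
```

```text
stand yaw 6.047136693273144
0 [array([14., -0., 14.]), array([14., -0., 14.]), array([-29.,  -0., -29.]), array([-23.,  -0., -23.]), array([-23.,  -0., -23.])]
90 [array([ 14.,  -0., -76.]), array([ 14.,  -0., -76.]), array([ -29.,    0., -119.]), array([ -23.,    0., -113.]), array([ -23.,    0., -113.])]
180 [None, None, None, None, None]
-90 [array([ 14.,   0., 104.]), array([ 14.,   0., 104.]), array([-29.,  -0.,  61.]), array([-23.,  -0.,  67.]), array([-23.,  -0.,  67.])]
-180 [None, None, None, None, None]
4.2 [605.09915018 217.70879617 259.99396811] [ 1.79997840e+02 -4.67495470e-04 -2.66096897e-02] [(np.int32(780), [265, 175, 27, 36], [277.3, 193.0]), (np.int32(1313), [88, 178, 48, 36], [111.0, 195.4]), (np.int32(1071), [533, 297, 27, 79], [550.1, 340.9])] [([144.8, 183.4, 112.3, 62.1], 0.69), ([268.6, 180.8, 96.1, 58.1], 0.66)]
5.0583 [570.44270443 188.39922925 259.9485169 ] [-1.79993525e+02 -9.17218764e-03  2.07869837e-02] [(np.int32(807), [298, 148, 31, 34], [312.7, 164.6]), (np.int32(1222), [119, 152, 44, 33], [140.1, 167.6]), (np.int32(394), [442, 302, 27, 22], [455.3, 312.4]), (np.int32(351), [539, 346, 21, 30], [551.2, 357.7])] [([296.9, 155.7, 95.2, 49.2], 0.92), ([172.4, 157.4, 102.5, 56.3], 0.61)]
```

View pics/wf0.png

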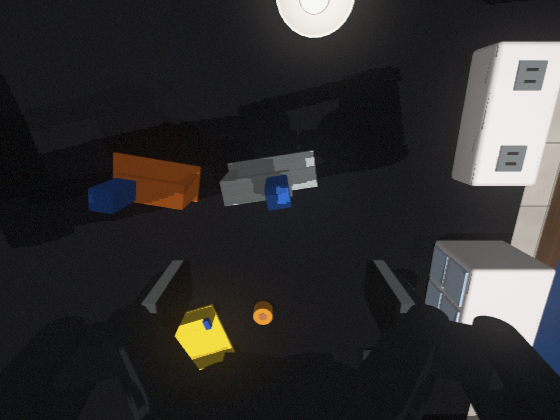

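The wrist view shows the grey fork with its blue handle at (277,193) and its tip to the right, turned a few degrees. The orange fork is at (110,195). I'll fit a silhouette model of the fork, with z free, to both wrist views.

```bash
cat >> h.py <<'E'
from scipy.optimize import minimize
import itertools
FORK=[(-65,51,-25,25,0,5),(-65,-53,-15,15,0,73),(-65,15,-15,15,61,73),(-12,12,-12,12,73,125)]
CARR=[(-42,42,-48,48,0,12)]
def sil(c,boxes,x,y,z,yaw):
    m=np.zeros((420*4,560*4),np.uint8);r=np.radians(yaw);p=P(c)
    for b in boxes:
        q=np.array(list(itertools.product(b[:2],b[2:4],b[4:])),float)
        w=np.c_[x+q[:,0]*np.cos(r)-q[:,1]*np.sin(r),y+q[:,0]*np.sin(r)+q[:,1]*np.cos(r),z+q[:,2],np.ones(8)]@p.T
        h=cv2.convexHull(((w[:,:2]/w[:,2:]+.5)*4).astype(np.float32)).astype(np.int32);cv2.fillConvexPoly(m,h,255)
    return cv2.resize(m,(560,420),interpolation=cv2.INTER_AREA)/255.
def fit(cs,ms,boxes,x0):
    f=lambda v:sum(np.abs(sil(c,boxes,*v)-m).sum()/m.sum() for c,m in zip(cs,ms))
    x0=np.array(x0,float);S=np.vstack([x0]+[x0+d for d in np.diag([12,12,10,8.])])
    for _ in range(2):
        r=minimize(f,x0,method='Nelder-Mead',options=dict(initial_simplex=S,maxiter=150,xatol=.1,fatol=1e-4));x0=r.x;S=np.vstack([x0]+[x0+d for d in np.diag([-5,5,5,-4.])])
    return r.x,r.fun/len(cs)
def near(im,mask,c,X,rad):
    u=proj(c,X);yy,xx=np.mgrid[:420,:560];m=(mask>0)&((xx-u[0])**2+(yy-u[1])**2<rad**2)
    n,l,s,_=cv2.connectedComponentsWithStats(m.astype(np.uint8));return (l==1+np.argmax(s[1:,4])).astype(float)
def wcam(f): v=np.load(f);return cam('wrist',dict(tcp_pos=v[:3],ee_rot=v[3:]))
E
python3 - <<'E'
from h import *
cs=[];ms=[];vis=[]
for i in(0,1):
    c=wcam(f'wf{i}.npy');im=cv2.cvtColor(cv2.imread(f'pics/wf{i}.png'),cv2.COLOR_BGR2RGB);h=cv2.cvtColor(im,cv2.COLOR_RGB2HSV)
    g=cv2.inRange(h,(0,0,62),(179,70,255))|cv2.inRange(h,(100,120,40),(130,255,255))
    m=near(im,g,c,(600,218,50),75);cs.append(c);ms.append(m)
v,e=fit(cs,ms,FORK,[605,218,0,5]);print(v,e)
print([fit([c],[m],FORK,[605,218,0,5]) for c,m in zip(cs,ms)])
for i,(c,m) in enumerate(zip(cs,ms)):
    im=cv2.imread(f'pics/wf{i}.png');
    for mm,col in((m,(0,0,255)),(sil(c,FORK,*v),(0,255,0))):
        k,_=cv2.findContours((mm>.5).astype(np.uint8),0,2);cv2.drawContours(im,k,-1,col,1)
    u,w=proj(c,(600,218,50)).astype(int);vis.append(cv2.resize(im[w-60:w+60,u-80:u+80],None,fx=2.5,fy=2.5))
cv2.imwrite('pics/fitf.png',np.hstack(vis))
E
```

```text
[603.75071712 216.02248812  -2.44624566   8.80221029] 0.030625233101345656
[(array([603.82043187, 215.91863092,  -2.33289075,   8.7057962 ]), np.float64(0.03037542496592998)), (array([603.73766853, 216.22221923,  -2.61886516,   8.97862005]), np.float64(0.02973414131521495))]
```

View pics/fitf.png

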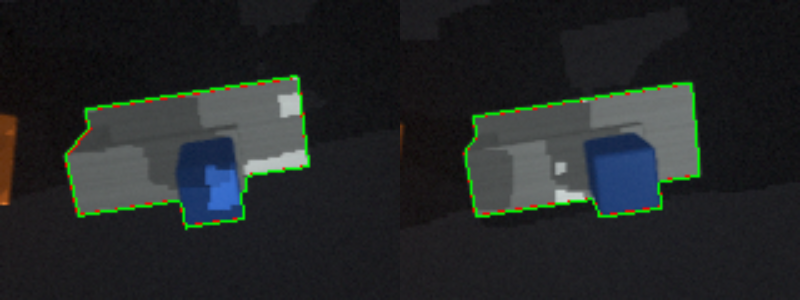

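The fit lies right on the fork: (603.8, 216.0), yaw 8.8°, z within 2.5 mm of the bench. Next, the carrier and stand from the same relative viewpoints.

Run:
```python
from h import *
goto([617,-184,260],[180,0,0]);vis=[]
for i,p in enumerate([[617,-184,260],[583,-214,260]]):
    if i: move_l(p)
    wait(.3);o=get_obs();im=get_image('wrist');save(f'wc{i}',im);np.save(f'wc{i}.npy',np.r_[o['tcp_pos'],o['ee_rot']])
    c=cam('wrist',o);u=proj(c,(617,-184,36));print(o['t'],u)
    for n in('carrier','stand','specimen_red','specimen_green'): print(n,[(np.round(d['extent'],1).tolist(),round(d['score'],2)) for d in spot_in(n,'wrist')][:2])
    u,w=u.astype(int);vis.append(cv2.resize(im[max(w-65,0):w+65,u-80:u+80],(400,325)))
save('c',np.hstack(vis))
```

```text
6.8583 [278.79299764 178.69683609]
carrier [([280.4, 178.4, 78.3, 86.9], 0.76)]
stand [([150.2, 63.6, 128.7, 119.8], 0.93), ([281.1, 172.4, 86.1, 88.7], 0.87)]
specimen_red [([283.2, 197.5, 20.8, 31.6], 0.77)]
specimen_green [([277.9, 161.2, 27.3, 28.0], 0.62)]
7.8583 [306.45821649 154.28923417]
carrier [([308.3, 152.6, 79.2, 89.0], 0.66)]
stand [([175.7, 50.9, 129.3, 99.4], 0.85), ([308.6, 149.3, 87.1, 88.7], 0.79)]
specimen_red [([313.9, 172.5, 24.9, 28.0], 0.8)]
specimen_green [([308.3, 133.1, 30.2, 27.0], 0.92)]
```

View pics/c.png

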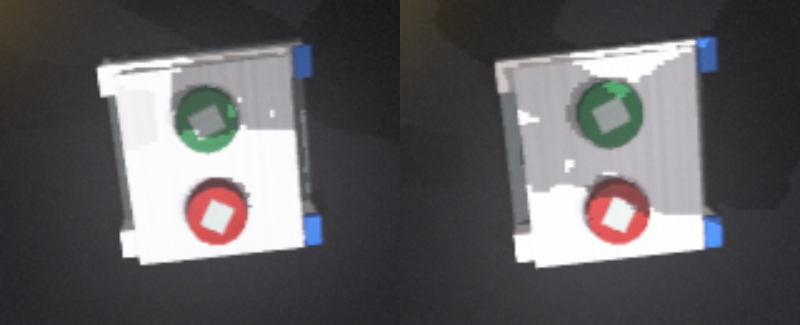

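```bash
cat >> h.py <<'E'
def silc(c,x,y,z,yaw):   # the two specimens' visible parts, z = carrier underside
    m=np.zeros((1680,2240),np.uint8);r=np.radians(yaw);p=P(c);a=np.arange(0,2*np.pi,.2)
    for s in(-23,23):
        q=np.vstack([np.c_[x-s*np.sin(r)+15*np.cos(a),y+s*np.cos(r)+15*np.sin(a),0*a+z+h,0*a+1] for h in(12,26)])@p.T
        cv2.fillConvexPoly(m,cv2.convexHull(((q[:,:2]/q[:,2:]+.5)*4).astype(np.float32)).astype(np.int32),255)
    return cv2.resize(m,(560,420),interpolation=cv2.INTER_AREA)/255.
E
python3 - <<'E'
from h import *
import h as H
cs=[];ms=[];st=[]
for i in(0,1):
    c=wcam(f'wc{i}.npy');im=cv2.cvtColor(cv2.imread(f'pics/wc{i}.png'),cv2.COLOR_BGR2RGB);hs=cv2.cvtColor(im,cv2.COLOR_RGB2HSV);m=np.zeros((420,560),np.uint8)
    for k in(cv2.inRange(hs,(0,110,50),(8,255,255))|cv2.inRange(hs,(172,110,50),(179,255,255)),cv2.inRange(hs,(55,90,30),(90,255,255))):
        g=near(im,k,c,(617,-184,50),55).astype(np.uint8);pts=cv2.findNonZero(g);cv2.fillConvexPoly(m,cv2.convexHull(pts),1);print(i,cv2.boundingRect(pts))
    cs.append(c);ms.append(m.astype(float))
    b=[x for x in blue(im,15)[0] if np.hypot(*(np.array(x[2])-proj(c,(617,-184,36))))<75];print(b);st.append(sorted(x[2] for x in b))
f=H.sil;H.sil=lambda c,b,*v:silc(c,*v)
print(fit(cs,ms,None,[617,-184,30,5]),[fit([c],[m],None,[617,-184,30,5]) for c,m in zip(cs,ms)])
H.sil=f
if all(len(s)==2 for s in st):
    for j in(0,1): print('stop',tri(cs,[sorted(s,key=lambda q:q[1])[j] for s in st]),[onz(c,sorted(s,key=lambda q:q[1])[j],34).round(1) for c,s in zip(cs,st)])
E
```

```text
0 (273, 188, 24, 23)
0 (270, 165, 22, 9)
[(np.int32(85), [316, 131, 7, 13], [318.9, 137.1]), (np.int32(79), [320, 199, 7, 12], [323.1, 204.6])]
1 (301, 163, 25, 24)
1 (299, 122, 24, 21)
[(np.int32(107), [345, 104, 8, 14], [348.5, 110.2]), (np.int32(82), [348, 175, 7, 13], [350.9, 181.6])]
(array([ 622.12846285, -183.9579376 ,   21.7912582 ,    5.5197851 ]), np.float64(0.5024096844620201)) [(array([ 622.51816526, -202.63320739,  -39.68899194,    6.47951734]), np.float64(0.5202834074806393)), (array([ 622.58896977, -183.51354108,   18.93541265,    5.48874332]), np.float64(0.22882965686274506))]
stop (array([ 664.96484166, -132.87664241,   35.77857722]), array([0.34416878])) [array([ 665.4, -133.2,   34. ]), array([ 665.2, -132.7,   34. ])]
stop (array([ 674.5511719 , -218.58011173,   33.30997207]), array([0.03242355])) [array([ 674.5, -218.4,   34. ]), array([ 674.4, -218.4,   34. ])]
```

Run:
```python
from h import *
import h as H
cs=[];ms=[];vis=[]
for i in(0,1):
    c=wcam(f'wc{i}.npy');im=cv2.cvtColor(cv2.imread(f'pics/wc{i}.png'),cv2.COLOR_BGR2RGB);hs=cv2.cvtColor(im,cv2.COLOR_RGB2HSV);m=np.zeros((420,560),np.uint8)
    u=proj(c,(620,-183,56));yy,xx=np.mgrid[:420,:560];R=(np.hypot(xx-u[0],yy-u[1])<42)
    for k in(cv2.inRange(hs,(0,90,40),(8,255,255))|cv2.inRange(hs,(172,90,40),(179,255,255)),cv2.inRange(hs,(50,70,25),(90,255,255))):
        k=cv2.morphologyEx(((k>0)&R).astype(np.uint8),cv2.MORPH_OPEN,np.ones((2,2),np.uint8));pts=cv2.findNonZero(k);cv2.fillConvexPoly(m,cv2.convexHull(pts),1);print(i,cv2.boundingRect(pts))
    cs.append(c);ms.append(m.astype(float))
f=H.sil;H.sil=lambda c,b,*v:silc(c,*v)
v,e=fit(cs,ms,None,[620,-183,30,5]);print(v,e,[fit([c],[m],None,[620,-183,30,5]) for c,m in zip(cs,ms)])
x,y,z,w=v
L=[(-52,52,35,50,-30,0),(-52,52,-50,-35,-30,0)]
for i,c in enumerate(cs):
    im=cv2.imread(f'pics/wc{i}.png');u,q=proj(c,(617,-184,36)).astype(int)
    im=cv2.resize(im,None,fx=4,fy=4,interpolation=cv2.INTER_CUBIC)
    for mm,col in((m if i else ms[0],(255,0,255)),(silc(c,*v),(0,255,255)),(f(c,CARR,*v),(0,255,0)),(f(c,L,*v),(0,0,255))):
        k,_=cv2.findContours((cv2.resize(mm,(2240,1680))>.5).astype(np.uint8),0,2);cv2.drawContours(im,k,-1,col,1)
    vis.append(im[q*4-240:q*4+240,u*4-200:u*4+200])
cv2.imwrite('pics/fitc.png',np.hstack(vis))
```

```text
0 (274, 189, 24, 23)
0 (270, 150, 24, 25)
1 (302, 163, 25, 25)
1 (299, 123, 25, 26)
[ 622.94269469 -184.75706898   23.27674631    6.475403  ] 0.1195938346668973 [(array([ 622.86056383, -186.02907712,   20.35503792,    6.75187262]), np.float64(0.11235779564786086)), (array([ 623.28818113, -184.3892271 ,   23.09457423,    6.34802284]), np.float64(0.09588904830224773))]
```

View pics/fitc.png

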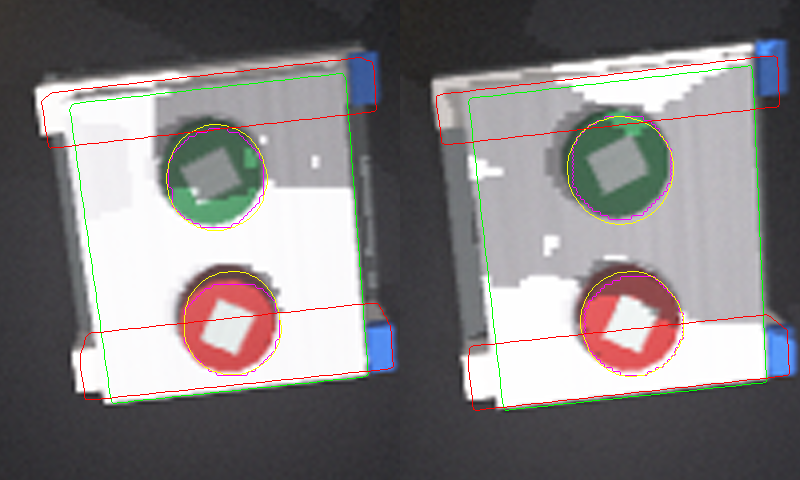

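The two-cylinder fit is biased low because the dark side walls were left out of the masks. I'll triangulate the diamond marks on the specimen tops instead and check the overlay.

Run:
```python
from h import *
cs=[wcam(f'wc{i}.npy') for i in(0,1)]
g=[(280.9,160.9),(309.9,134.6)];r=[(284.4,199.6),(313.1,174.9)]
G,eg=tri(cs,g);R_,er=tri(cs,r);print(G,eg,R_,er)
G=np.mean([onz(c,q,53.6) for c,q in zip(cs,g)],0);R_=np.mean([onz(c,q,53.6) for c,q in zip(cs,r)],0)
d=G-R_;w=np.degrees(np.arctan2(-d[0],d[1]));x,y,_=(G+R_)/2;v=(x,y,27.6,w);print(v,np.linalg.norm(d))
L=[(-52,52,35,50,-30,0),(-52,52,-50,-35,-30,0)];vis=[]
for i,c in enumerate(cs):
    im=cv2.imread(f'pics/wc{i}.png');u,q=proj(c,(617,-184,36)).astype(int)
    im=cv2.resize(im,None,fx=4,fy=4,interpolation=cv2.INTER_CUBIC)
    for mm,col in((silc(c,*v),(0,255,255)),(sil(c,CARR,*v),(0,255,0)),(sil(c,L[:1],*v),(0,0,255)),(sil(c,L[1:],*v),(0,0,255))):
        k,_=cv2.findContours((cv2.resize(mm,(2240,1680))>.5).astype(np.uint8),0,2);cv2.drawContours(im,k,-1,col,1)
    vis.append(im[q*4-240:q*4+240,u*4-200:u*4+200])
cv2.imwrite('pics/fitc2.png',np.hstack(vis))
```

```text
[ 619.34414929 -159.97893788   47.22795518] [0.16899125] [ 623.81367343 -205.87867587   54.83764137] [0.03704131]
(np.float64(621.4400650370401), np.float64(-182.74603973935427), 27.6, np.float64(5.997591188117854)) 47.112308737867316
```

View pics/fitc2.png

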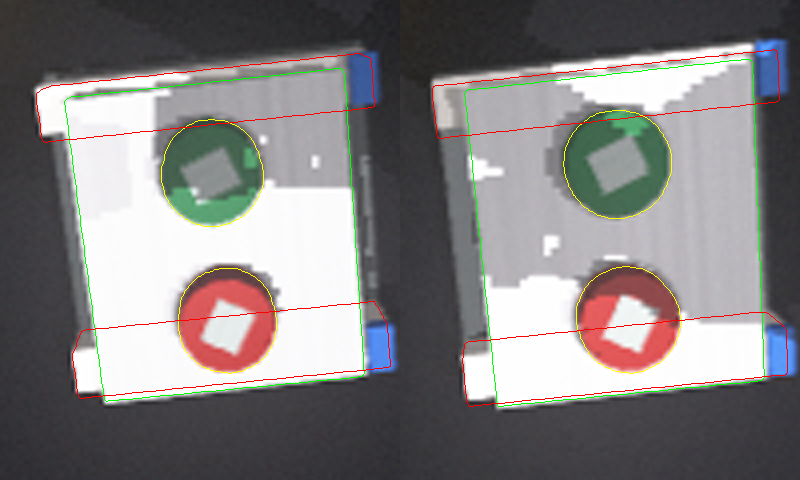

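The overlay fits well: carrier at (621.4, -182.7), yaw about 6.2°. The same wrist-camera bias applies to the fork, so it largely cancels. Now I grasp and lift the fork.

Run:
```python
from h import *
yaw=8.8;X=[603.8,216.0]
goto([*X,190],[180,0,yaw]);move_l([*X,82],speed=100);wait(.2);print(get_obs()['tcp_pos'])
print(grip(20,90));wait(.2);o=get_obs();print(o['t'],o['grip_width'],o['tcp_pos'],o['ee_rot'],o['wrist_force'])
if o['grip_width']>20:
    move_l([*X,170],speed=100);wait(.4);o=get_obs();print(o['t'],o['grip_width'],o['tcp_pos'],o['wrist_force'],o['moment'])
    im=get_image('wrist');save('held',im);np.save('held.npy',np.r_[o['tcp_pos'],o['ee_rot']])
    s=get_image('scene')[140:270,320:440];t=get_image('top')[150:280,140:260]
    save('held3',np.hstack([im[60:400,120:460]]+[np.vstack([cv2.resize(q,(184,170)) for q in(s,t)])]))
```

```text
[604.37101046 216.15743922  82.89206753]
False
11.9333 23.31857708934011 [604.0351563  216.0338984   82.08207758] [-1.79997535e+02 -3.11961665e-02  8.80000903e+00] [ 1.06375584 -0.43760045 -0.34531225]
13.3667 23.315222528932058 [603.66037686 215.95057219 169.64351549] [-0.38152884  0.73282958 -3.62142074] [-0.01912001 -0.10263683 -0.00420438]
```

View pics/held3.png

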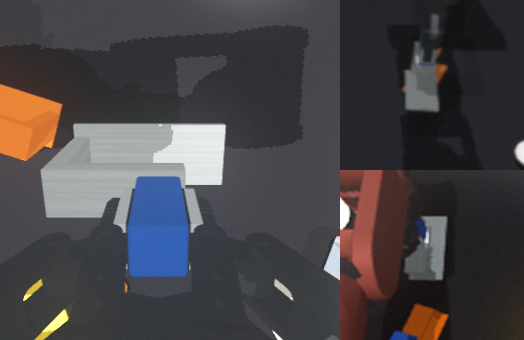

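The fork is held level and in line with the tool; blade tip corner is at about (345,184) in the full wrist picture and the rear-left blade corner at (193,184). I'll check those against the model, then go to the pre-insert pose.

Run:
```python
from h import *
c=wcam('held.npy');o=np.load('held.npy');r=np.radians(o[5])
for p in((51,25,5),(-65,25,5),(51,-25,5),(-12,12,125),(12,12,125)):
    print(p,proj(c,np.array([o[0]+p[0]*np.cos(r)-p[1]*np.sin(r),o[1]+p[0]*np.sin(r)+p[1]*np.cos(r),o[2]-82.1-2.4+p[2]])).round(1))
C=np.array([621.4,-182.7]);w=6.2;d=np.array([np.cos(np.radians(w)),np.sin(np.radians(w))])
p=C-140*d
move_l([480,100,185],[180,0,8.8],speed=200);goto([*p,185],[180,0,w]);move_l([*p,96.5],speed=100);wait(.4);o=get_obs();print(o['t'],o['tcp_pos'],o['ee_rot'],o['grip_width'])
im=get_image('wrist');save('pre',im);np.save('pre.npy',np.r_[o['tcp_pos'],o['ee_rot']])
s=get_image('scene');save('pre_s',s);s=s[170:260,150:290];save('prev',np.vstack([im[60:300,100:460],cv2.resize(s,(360,231),interpolation=cv2.INTER_CUBIC)]))
```

```text
(51, 25, 5) [346.6 184.2]
(-65, 25, 5) [194.6 184.1]
(51, -25, 5) [342.3 244.4]
(-12, 12, 125) [250.4 284.8]
(12, 12, 125) [311.8 284.9]
17.0917 [ 482.36433775 -197.94858965   96.80929222] [ 1.79980292e+02 -2.50887722e-02  6.19755370e+00] 23.251161830149353
```

View pics/prev.png

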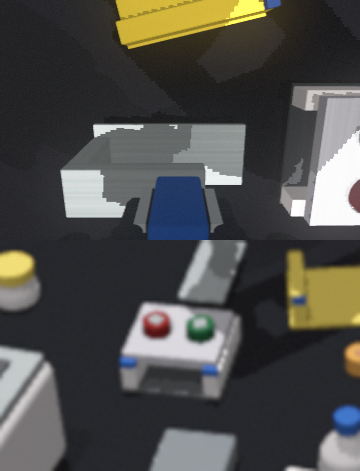

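Predicted and seen corners agree to about 1.5 px (≈1 mm), and the blade lines up with the gap. Now I insert in steps, watching the force.

Run:
```python
from h import *
C=np.array([621.4,-182.7]);w=6.2;d=np.array([np.cos(np.radians(w)),np.sin(np.radians(w))])
f0=get_obs()['wrist_force']
for s in(-105,-70,-40,-20,1.3):
    move_l([*(C+s*d),96.2],speed=70);wait(.15);o=get_obs();df=o['wrist_force']-f0;print(s,o['t'],df.round(2),o['tcp_pos'].round(1))
    if np.linalg.norm(df)>4: print('stop');break
wait(.3);o=get_obs()
im=get_image('wrist');save('in',im);np.save('in.npy',np.r_[o['tcp_pos'],o['ee_rot']])
s=get_image('scene');s=s[170:260,150:290];save('inv',np.vstack([im[60:300,100:460],cv2.resize(s,(360,231),interpolation=cv2.INTER_CUBIC)]))
```

```text
-105 17.9917 [-0.86  0.72 -0.27] [ 516.5 -193.9   95.9]
-70 18.7917 [-0.55  0.49 -0.21] [ 551.3 -190.2   95.9]
-40 19.5167 [-0.11  0.58 -0.62] [ 581.2 -186.9   95.9]
-20 20.1 [-1.2   0.68  0.07] [ 601.2 -184.8   96. ]
1.3 20.7083 [-0.46  0.94  0.18] [ 622.3 -182.5   96. ]
```

View pics/inv.png

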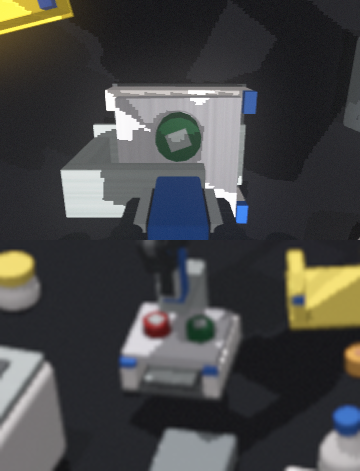

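The blade is in the gap with no contact force, the carrier is undisturbed, and the handle stands over its middle (green diamond (178,140), handle centre x≈179 in the crop). Lifting slowly.

Run:
```python
from h import *
o=get_obs();x,y,_=o['tcp_pos'];f0=o['wrist_force'];T=np.array([621.4,-182.7])+1.3*np.array([.994,.108])
for z,s in((107,30),(120,20),(140,40),(214,50)):
    move_l([*T,z],speed=s);wait(.2);o=get_obs();print(z,o['t'],(o['wrist_force']-f0).round(2),o['moment'].round(2),o['tcp_pos'].round(1),o['grip_width'])
wait(.8);o=get_obs();print(o['tcp_pos'],o['ee_rot'],abs(o['qvel']).max())
im=get_image('wrist');save('up',im);np.save('up.npy',np.r_[o['tcp_pos'],o['ee_rot']])
s=get_image('scene');save('up_s',s);s=s[130:260,150:290];save('upv',np.vstack([im[60:300,100:460],cv2.resize(s,(360,334),interpolation=cv2.INTER_CUBIC)]))
```

```text
107 21.8167 [ 0.64 -0.42 -0.18] [0.08 0.07 0.02] [ 622.5 -182.4  106.8] 23.115115862829175
120 22.8167 [ 0.07 -0.51 -2.72] [ 0.06 -0.03 -0.02] [ 622.5 -182.5  119.7] 23.073592587339938
140 23.6667 [ 1.2   0.34 -3.05] [-0.01 -0.07  0.03] [ 622.3 -182.4  139.5] 22.935487337764712
214 25.5 [ 0.71  0.54 -2.16] [ 0.07 -0.1  -0.04] [ 622.6 -182.5  213.7] 23.25097691464897
[ 622.70559424 -182.57733346  214.03126052] [ 1.79997750e+02 -1.52939805e-03  6.19989558e+00] 0.06522972390300495
```

View pics/upv.png

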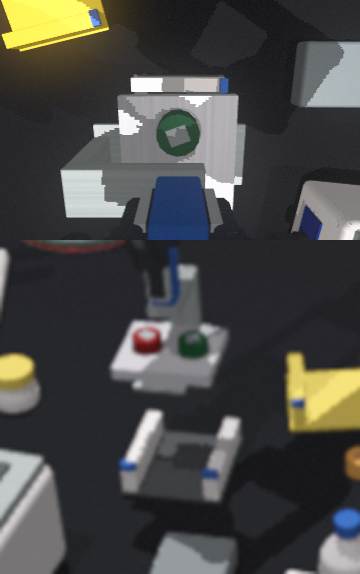

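Run:
```python
from h import *
c=wcam('up.npy');o=np.load('up.npy');r=np.radians(o[5]);z=o[2]-82.1-2.4+5
for p in((-42,48,12),(42,48,12),(0,23,26)):
    print(p,proj(c,np.array([o[0]+p[0]*np.cos(r)-p[1]*np.sin(r),o[1]+p[0]*np.sin(r)+p[1]*np.cos(r),z+p[2]])).round(1))
q=get_obs();print(q['t'],q['tcp_pos'],abs(q['qvel']).max());sign_off()
```

```text
(-42, 48, 12) [220.  155.8]
(42, 48, 12) [339.7 155.8]
(0, 23, 26) [279.8 195.4]
26.4 [ 622.69860383 -182.5697649   214.02242056] 0.06434679471489317
the job is handed in; nothing more can be done
```

The carrier is up on the fork, about 10 cm clear of its stand, and I handed the job in at 26.4 s of the 51 s. `sign_off()` reports no verdict, so the result rests on my own checks below.

**What I did:** I gripped the grey steel fork by its blue handle with 90 N. I slid the blade in along the rails at mid-gap height, with less than 2 N change in wrist force on the way. Then I lifted about 118 mm straight up.

**Last checks before handing in:**
- **Held and still:** the gripper was on the handle (opening about 23 mm) and joint speeds were below 0.07 °/s.
- **Centred:** the carrier's corners and the green specimen's mark in the wrist picture lie within about 2–3 px (roughly 2 mm) of where a centred, level carrier would show. The limit is 13 mm.
- **Specimens and stand:** the scene view shows both specimens in their pockets and the stand empty below. The neighbouring objects in view looked undisturbed.

**What disagreed or went wrong:**
- The camera heights came out about 2.5 mm low. That is near the stated calibration error, and it largely cancels between fork and carrier.
- My first fit to the specimens was off by 7 mm in height, so I replaced it with their top marks. Those gave 47 and 55 mm where 56 mm was expected, so I took the height from the text and checked the result on the overlay.
- `grip` returned False on the grasp. The finger opening and the weight on the wrist showed the fork was held.
- The wrist force rose by only 2–3 N on lifting, in line with the carrier and specimens given the noise.

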